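# Show which bottle goes into the iron

## Robot

A 7-joint arm with a two-finger parallel gripper is mounted at the origin on the work surface. World frame = base frame: x ahead of the robot, y to its left, z up, the work surface at z = 0. Lengths are in mm, angles in rad, forces in N, time in s.
With the tool pointing down it reaches from about 400 to 875 mm from the base axis. Payload 4.4 kg.
Tool frame: the origin (TCP) lies between the finger pads, 19 mm behind the fingertips; this is the grasp point; z points along the fingers, y is the line along which they close (so a half turn about z gives the same grasp; the last joint's range is limited). The gripper opens to 85 mm and grips with 20 to 120 N. Pads are 22 mm wide; open, the fingers measure 114 mm over their backs; the gripper's body (76 mm by 85 mm) begins 54 mm behind the grasp point. The pads swing forward as they close: fully open they stand 13 mm farther back than shut.
Start: joints at [-0.066, 0.628, 0.038, 1.517, -0.027, 0.996, -0.02], TCP at [650.013, 0.026, 250.013] pointing down, gripper open.
Joint ranges: [-3.06, 3.06], [-0.37, 2.12], [-1.25, 1.32], [0.18, 2.47], [-1.1, 4.24], [0.23, 1.98], [-2.94, 2.94]. Speed limits (rad/s): [2.57, 2.57, 3.14, 3.14, 3.14, 3.14, 3.14].

## Interface

Orientations are given as [roll, pitch, yaw] about the fixed x, y, z axes, in that order (R = Rz(yaw) Ry(pitch) Rx(roll)).
In Python, from cell import sensors, get_image, ctrl gives the robot as it stands.
- The arm moves only by the tool send_rows, never from a script. Its argument "series" is a list of rows, each a list of 3 entries, a list of its own where there are three numbers: the finger opening in mm, from 0 to 85.4, then the shift along the world's x, y, z in units of 60 mm (1.0 is 60 mm), then the turn, a rotation vector about the world's x, y, z in units of 5 degrees (1.0 is 5 degrees). A call has 1 to 8 rows; each row shifts and turns the commanded pose from where the row before left it; what a row does not reach is not made up. A row lasts 1/8 s, in which the tool goes at most 62.5 mm and 10.7 degrees, less where a joint would pass 70% of its speed; a pose out of reach is approached as far as the arm can. A call is refused whole if a number of a shift passes 1 or a number of a turn 1, either way. A call with a gripper value outside its range is refused whole. The fingers move at their own pace and stop on an object; the grip force is fixed at half the most. Time passes only in rows, so rows that do not move let the fingers close. It gives the time, the measured TCP pose, the force, the opening and the grip force at its end, in the units of the state.
- sensors.read_state(): the state, without advancing time (a new reading comes with each control period).
- get_image(name): name is "scene" or "side" or "wrist"; returns a dict with "img" (480x640x3 uint8, red, green, blue), "depth" (480x640 float32, mm along the optical axis (not along the pixel's ray), 0 where there is no reading), "vfov" (degrees; the focal length in pixels is half the picture's height over the tangent of half this angle, whatever the lens; pixels are square), "cx", "cy" (the principal point, pixels), "world_to_cam" (4x4, takes a point from world to camera coordinates). Camera axes: x right, y down, z forward; pixel columns grow to the right and rows downward; lengths in mm; the calibration is good to about 2 mm. A picture is of the moment at which its call begins.
- ctrl.finish_job(): hands the job in; it is judged then, once.
The state is a dict: "clock": time; "qpos": joint angles; "qd": joint speeds; "tau": joint torques, N m; "eef_pos": TCP position; "tool_rot": TCP orientation; "force": force on the tool from outside, world axes, zero at the start; "torque": the same for the moment, N m; "width": finger opening in mm; "gripper_force": force on a finger pad.
Only numpy, scipy, OpenCV 4.12 (cv2) and the standard library are available. Lean on these libraries where they do the work, as an engineer would, in place of code of your own. Each camera call takes 0.05 s, during which the arm holds its last target. There are 200 camera calls.

## Task

Show your housemate how the iron gets descaled: point down at the cap of the amber bottle, with the fingertips held two to four centimetres above it for three seconds, then in the same way at the blue filler cap on the nose of the iron, and then press the green button on the reminder box all the way down and let it come up again, to mark this as shown. Only point at the bottle and the iron: they and the other loose things must not be touched, shifted or lifted, and do not press the red button.

Things in the scene. Friction and masses are not known exactly. Their poses are not given: they have to be found in the camera images.
- amber_bottle: loose upright bottle of amber glass with a paper label and a white screw cap, 66 mm diameter, 200 mm tall; origin at the centre of its underside, z up
- amber_cap (a point): centre of the top face of the amber bottle's white cap (cap 30 mm diameter, 200 mm above the table); fixed to the bottle, z up
- iron: loose white clothes iron with a steel sole and a blue band, lying sole down on a grey mat 4 mm thick, 270 mm long (nose to +x of its own frame, heel to -x), 115 mm wide, handle top 137 mm above the sole, handle over x = -130 to +30 mm of its own frame; origin at the middle of the sole's underside, z up
- iron_filler (a point): centre of the top face of the round blue filler cap (28 mm diameter) on the iron's nose, in the iron's frame 78 mm ahead of the origin and 73 mm above the sole (so 77 mm above the table); axes those of the iron, z up
- hub: reminder box, fixed to the table: flat white box with a grey top, 110 (x) by 160 (y) by 39 mm tall, with a green button towards its own +y and a red button towards its -y, their centres 12 mm to -x of the box's middle and 42 mm to either side, and a black strip with three small yellow lamps along the +x edge; origin at the centre of its underside, z up
- done_button (a joint): travel of the green button, m: 0 up, 0.006 fully down; spring-loaded, 1.5 N to start moving and 5 N fully down, comes up by itself when let go; it counts as pressed beyond 0.0045
- done_button_top (a point): centre of the top face of the green button (36 mm diameter, in a black collar of 52 mm diameter whose rim is 10 mm below that face), 61 mm above the table when up; moves with the button, z up; it is pressed straight down
- snooze_button (a joint): travel of the red button, m: the same kind as the green one; leave it alone
- green_bottle: bystander: loose upright green plastic bottle with paper label and black cap, 66 mm diameter, 200 mm tall; origin at the centre of its underside
- white_bottle: bystander: loose upright white plastic bottle with blue label and red cap, 70 mm diameter, 180 mm tall; origin at the centre of its underside
- flask: bystander: loose upright steel flask with brass cap, 70 mm diameter, 203 mm tall; origin at the centre of its underside
- scoop: bystander: loose open orange measuring cup, 68 mm diameter at the rim, 50 mm tall; origin at the centre of its underside
- peg: bystander: loose mint-green clothes peg lying along its own x, 85 mm long, about 25 mm high; origin at the centre of its underside
- brush: bystander: loose brush lying along its own x, 190 mm long, under 60 mm high; origin under its middle
- lint_roller: bystander: loose lint roller, white paper roll with a red handle, lying along its own x, 215 mm long, 48 mm high; origin on the table under its axis, 85 mm from the handle's end

How it is judged (in metres and radians):
On the way, in this order (a step that is already met when the one before it is completed fails the run):
1. the amber bottle's cap is pointed at: tool point above it, without contact, held there (horizontal distance between the grasp point and amber_cap below 0.03 m and z of the grasp point in the frame of amber_cap between 0.02 and 0.08 m and angle between the grasp point's own z axis and vertical above 2.35 rad), for 2 s.
2. then the iron's blue filler cap is pointed at: tool point above it, without contact, held there (horizontal distance between the grasp point and iron_filler below 0.03 m and z of the grasp point in the frame of iron_filler between 0.02 and 0.08 m and angle between the grasp point's own z axis and vertical above 2.35 rad), for 2 s.
3. then the green button is pressed down (value of joint done_button above 0.0045 m), for 0.05 s.
At the end, for the whole second after the job is handed in: Pointed at each cap for 2 s in turn (TCP within 30 mm of its axis, 20 to 80 mm above, tool within 45 degrees of down), then green pressed past 4.5 mm; at the end both buttons up (under 1 mm) and every loose thing upright, at rest, within 10 mm of its start (value of joint each of done_button, snooze_button below 0.001 m and distance of each of amber_bottle, green_bottle, white_bottle, flask, iron, scoop, peg, brush, lint_roller from where it was at the start of the episode below 0.01 m and linear speed of each of amber_bottle, green_bottle, white_bottle, flask, iron, scoop, peg, brush, lint_roller below 0.02 m/s and angle between each of amber_bottle, green_bottle, white_bottle, flask, iron, scoop's own z axis and vertical below 0.1 rad); the robot touches nothing.
It fails at once if the amber bottle is touched, shifted or lifted (contact force between any of the fingers, the arm and amber_bottle above 0.3 N or distance of amber_bottle from where it was at the start of the episode above 0.01 m).
It fails at once if the iron is touched, shifted or lifted (contact force between any of the fingers, the arm and iron above 0.3 N or distance of iron from where it was at the start of the episode above 0.01 m).
It fails at once if another bottle or the flask is touched, shifted or lifted ((contact force between any of the fingers, the arm and green_bottle above 0.3 N or distance of green_bottle from where it was at the start of the episode above 0.01 m) or (contact force between any of the fingers, the arm and white_bottle above 0.3 N or distance of white_bottle from where it was at the start of the episode above 0.01 m) or (contact force between any of the fingers, the arm and flask above 0.3 N or distance of flask from where it was at the start of the episode above 0.01 m)).
It fails at once if the scoop, peg, brush or lint roller is touched, shifted or lifted ((contact force between any of the fingers, the arm and scoop above 0.3 N or distance of scoop from where it was at the start of the episode above 0.01 m) or (contact force between any of the fingers, the arm and peg above 0.3 N or distance of peg from where it was at the start of the episode above 0.01 m) or (contact force between any of the fingers, the arm and brush above 0.3 N or distance of brush from where it was at the start of the episode above 0.01 m) or (contact force between any of the fingers, the arm and lint_roller above 0.3 N or distance of lint_roller from where it was at the start of the episode above 0.01 m)).
It fails at once if the red button is pressed (value of joint snooze_button above 0.002 m).
It also fails if it takes over 69 s, if anything falls off the work surface, if the arm or the gripper's body presses on something with over 40 N, if the wrist force passes 120 N, or if a joint passes its speed limit or range.

## Working session

There is one attempt and no reset: what is moved stays moved. The work goes in short steps, Python scripts to look and compute and a tool call to move; the robot and the scene stay as the last step left them, time stands still between calls to the robot, and variables do not carry over. Pictures are saved under pics/ and viewed, at most 10 in all, crops included, and the job is handed in when it is done.

Besides the shell and the picture viewer there is one more tool, called after "Request:" as a command line: name --argument value ..., lists and objects as JSON in quotes. send_rows: Moves the arm, as the interface text tells. Its arguments: {"type":"object","properties":{"series":{"type":"array"}},"required":["series"]}

```bash
mkdir -p pics
cat > h.py <<'E'
import numpy as np, cv2, pickle
from cell import sensors, get_image, ctrl
def snap(n,f):
    d=get_image(n); cv2.imwrite(f'pics/{f}.png',d['img'][:,:,::-1]); pickle.dump(d,open(f'{f}.pkl','wb')); return d
def world(d):
    h,w=d['depth'].shape; f=h/2/np.tan(np.radians(d['vfov'])/2)
    u,v=np.meshgrid(np.arange(w),np.arange(h)); z=d['depth']
    p=np.stack([(u-d['cx'])/f*z,(v-d['cy'])/f*z,z],-1)
    T=np.linalg.inv(d['world_to_cam']); P=p@T[:3,:3].T+T[:3,3]; P[z==0]=np.nan; return P
E
python3 - <<'E'
from h import *
for n in ['scene','side','wrist']:
    d=snap(n,n); T=np.linalg.inv(d['world_to_cam']); print(n,d['vfov'],d['cx'],d['cy'],T[:3,3].round(),T[:3,2].round(2))
s=sensors.read_state(); print(s['clock'],s['eef_pos'],s['tool_rot'],s['width'],s['force'])
E
```

```text
scene 49.15730861767082 310.0862271950644 241.57938895584596 [1399.  257. 1112.] [-0.65 -0.2  -0.73]
side 45.89257532803237 322.10386624552734 248.87801201713995 [ -56.  809. 1060.] [ 0.43 -0.6  -0.68]
wrist 66.96355556729989 317.07365519563285 232.82384512576826 [650.  74. 373.] [-0.   -0.29 -0.96]
0.15 [6.49561602e+02 2.12396517e-02 2.49309957e+02] [-3.14015243e+00  1.95707923e-05  1.57078053e+00] 85.5626731515778 [ 0.05510365 -0.06758864 -0.24958222]
```

View pics/scene.png

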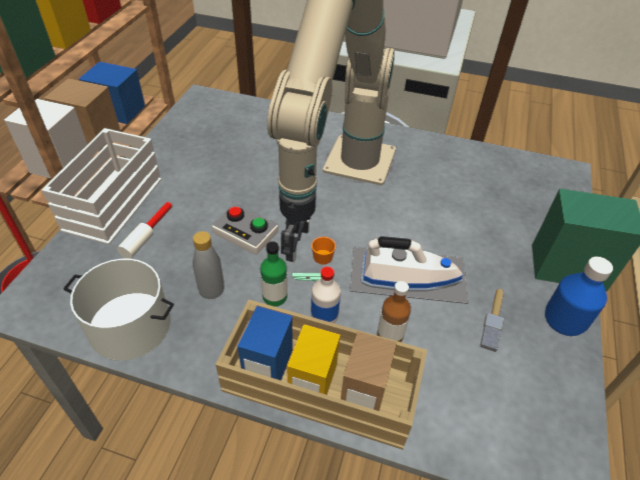

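View pics/side.png

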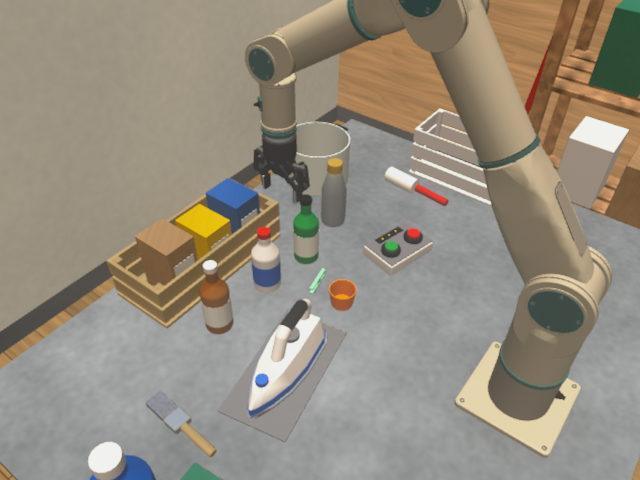

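The scene view shows the amber cap at about (402,289), the filler at (446,262) and the green button at (259,224). In the side view they are at (210,267), (262,380) and (391,247). I'll segment these by colour and measure them from both views.

```bash
cat > m.py <<'E'
from h import *
S={n:pickle.load(open(n+'.pkl','rb')) for n in ['scene','side']}
P={n:world(S[n]) for n in S}
seeds={'amber':((402,289),(210,267)),'filler':((446,262),(262,380)),'green':((259,224),(391,247)),'red':((235,212),(414,235)),
 'gbottle':((273,248),(306,202)),'wbottle':((327,274),(264,234)),'flask':((203,240),(335,165)),'handle':((395,243),(296,318)),'scoop':((323,245),(342,290))}
for k,uv in seeds.items():
    for n,(u,v) in zip(S,uv):
        d=S[n];hsv=cv2.cvtColor(d['img'],cv2.COLOR_RGB2HSV).astype(int)
        w=14; Q=P[n][v-w:v+w+1,u-w:u+w+1].reshape(-1,3); c=d['img'][v-w:v+w+1,u-w:u+w+1].reshape(-1,3).astype(int)
        c0=np.median(d['img'][v-1:v+2,u-1:u+2].reshape(-1,3),axis=0); 
        q0=P[n][v,u]
        m=(np.abs(c-c0).sum(1)<70)&(np.linalg.norm(Q-q0,axis=1)<60)
        q=Q[m]; zt=np.nanpercentile(q[:,2],95); t=q[q[:,2]>zt-5]
        print(k,n,c0,'seed',q0.round(),m.sum(),'top',zt.round(),((t.min(0)+t.max(0))/2).round(),np.nanmean(t,0).round(),'ext',np.ptp(t,axis=0).round())
E
python3 m.py
python3 - <<'E'
import sys; sys.path.insert(0,'.')
from h import *
a=[cv2.imread('pics/scene.png')[200:330,220:480],cv2.imread('pics/side.png')[190:420,190:440]]
a=[cv2.resize(x,(780,390)) if i==0 else cv2.resize(x,None,fx=2.5,fy=2.5) for i,x in enumerate(a)]
cv2.imwrite('pics/c1.png',a[0]);
E
```

```text
amber scene [233. 236. 233.] seed [659. 247. 198.] 102 top 203.0 [652. 244. 202.] [651. 244. 200.] ext [31. 26.  7.]
amber side [239. 240. 235.] seed [641. 250. 201.] 93 top 203.0 [648. 245. 201.] [648. 244. 200.] ext [30. 28.  6.]
filler scene [ 44. 115. 218.] seed [437. 338.  79.] 55 top 80.0 [435. 336.  78.] [434. 337.  77.] ext [26. 23.  5.]
filler side [ 77. 134. 228.] seed [425. 339.  77.] 101 top 80.0 [428. 337.  78.] [428. 337.  77.] ext [25. 24.  7.]
green scene [ 46. 166.  75.] seed [ 449. -182.   58.] 81 top 64.0 [ 444. -186.   62.] [ 444. -186.   62.] ext [32. 29.  6.]
green side [ 60. 177.  82.] seed [ 435. -181.   60.] 92 top 65.0 [ 437. -184.   63.] [ 437. -186.   63.] ext [32. 32.  7.]
red scene [226.  35.  24.] seed [ 426. -265.   58.] 74 top 64.0 [ 424. -267.   62.] [ 424. -267.   61.] ext [33. 31.  5.]
red side [236.  56.  49.] seed [ 410. -259.   61.] 82 top 67.0 [ 417. -266.   64.] [ 416. -266.   63.] ext [30. 28.  6.]
gbottle scene [39. 37. 39.] seed [638. -63. 199.] 191 top 202.0 [633. -68. 201.] [634. -67. 200.] ext [29. 27.  9.]
gbottle side [56. 55. 52.] see
[... 330 characters left out ...]
e [197. 160.  78.] seed [ 671. -227.  202.] 162 top 206.0 [ 663. -235.  204.] [ 664. -234.  203.] ext [38. 37.  7.]
flask side [211. 168.  77.] seed [ 649. -221.  205.] 103 top 206.0 [ 659. -236.  204.] [ 660. -235.  204.] ext [41. 39.  6.]
handle scene [42. 41. 42.] seed [470. 201. 137.] 282 top 140.0 [461. 199. 140.] [461. 201. 138.] ext [31. 73.  8.]
handle side [75. 73. 70.] seed [441. 207. 136.] 340 top 141.0 [451. 203. 140.] [451. 206. 139.] ext [28. 71.  7.]
scoop scene [179.  87.  13.] seed [434.   3.  22.] 263 top 49.0 [458.   9.  49.] [447.   3.  47.] ext [61. 60. 10.]
scoop side [182.  97.  50.] seed [469. -11.  18.] 435 top 48.0 [454.   8.  48.] [466.   1.  47.] ext [64. 66. 10.]
```

View pics/c1.png

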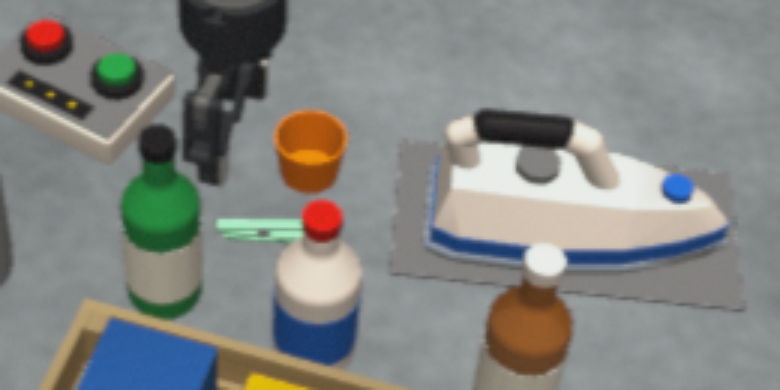

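Both views agree to within about 4 mm per axis:

| Target | x | y | z |
|---|---|---|---|
| Amber cap | 649 | 244 | 200 |
| Filler | 431 | 337 | 77 |
| Green button | 440 | -186 | 61 |

I'll close the fingers, lift and go over to the amber cap.

Request:
send_rows --series '[[0,[0,0,0.35],[0,0,0]],[0,[0,0,0.35],[0,0,0]],[0,[0,0.5,0],[0,0,0]],[0,[0,0.7,0],[0,0,0]],[0,[0,0.7,0],[0,0,0]],[0,[0,0.7,0],[0,0,0]],[0,[0,0.7,0],[0,0,0]],[0,[0,0.5,0],[0,0,0]]]'

```text
clock: 1.15
eef_pos: [649.3, 230.6, 291.5]
tool_rot: [-3.141, -0.001, 1.573]
force: [0.6, -0.2, 0.2]
width: -0.2
gripper_force: 0.0
```

Request:
send_rows --series '[[0,[0,0.25,0],[0,0,0]],[0,[0,0,-0.2],[0,0,0]],[0,[0,0,-0.2],[0,0,0]],[0,[0,0,0],[0,0,0]],[0,[0,0,0],[0,0,0]]]'

```text
clock: 1.78
eef_pos: [650.4, 241.9, 268.1]
tool_rot: [3.141, 0.0, 1.569]
force: [-0.5, 0.8, -0.7]
width: 0.3
gripper_force: 0.0
```

Run:
```python
from h import *
s=sensors.read_state(); print(s['eef_pos'])
d=snap('wrist','w2'); P=world(d)
e=snap('side','s2'); Ps=world(e)
for Q in (P,Ps):
    m=(np.hypot(Q[...,0]-649,Q[...,1]-244)<20)
    z=Q[...,2][m]; h,b=np.histogram(z,bins=np.arange(185,300,5)); print(dict(zip(b,h)))
m=(np.hypot(P[...,0]-649,P[...,1]-244)<30)&(P[...,2]>190)&(P[...,2]<206)&(d['img'].min(-1)>150); q=P[m]
print(((q.min(0)+q.max(0))/2).round(1),q.mean(0),np.ptp(q,axis=0))
a=cv2.imread('pics/w2.png'); b=cv2.resize(cv2.imread('pics/s2.png')[180:340,130:290],(480,480)); cv2.imwrite('pics/c2.png',cv2.resize(np.hstack([a,b]),None,fx=.7,fy=.7))
```

```text
[650.38515798 241.88466886 268.07355493]
{np.int64(185): np.int64(88), np.int64(190): np.int64(105), np.int64(195): np.int64(843), np.int64(200): np.int64(1299), np.int64(205): np.int64(0), np.int64(210): np.int64(0), np.int64(215): np.int64(0), np.int64(220): np.int64(0), np.int64(225): np.int64(0), np.int64(230): np.int64(0), np.int64(235): np.int64(0), np.int64(240): np.int64(0), np.int64(245): np.int64(0), np.int64(250): np.int64(40), np.int64(255): np.int64(296), np.int64(260): np.int64(367), np.int64(265): np.int64(455), np.int64(270): np.int64(435), np.int64(275): np.int64(542), np.int64(280): np.int64(334), np.int64(285): np.int64(873), np.int64(290): np.int64(706)}
{np.int64(185): np.int64(19), np.int64(190): np.int64(24), np.int64(195): np.int64(75), np.int64(200): np.int64(47), np.int64(205): np.int64(0), np.int64(210): np.int64(0), np.int64(215): np.int64(0), np.int64(220): np.int64(0), np.int64(225): np.int64(0), np.int64(230): np.int64(0), np.int64(235): np.int64(0), np.int64(240): np.int64(0), np.int64(245): np.int64(0), np.int64(250): np.int64(10), np.int64(255): np.int64(16), np.int64(260): np.int64(25), np.int64(265): np.int64(25), np.int64(270): np.int64(21), np.int64(275): np.int64(24), np.int64(280): np.int64(15), np.int64(285): np.int64(15), np.int64(290): np.int64(14)}
[651.1 244.6 198.5] [650.9206028  245.03085461 200.16509776] [29.11947993 29.79824722  7.36404419]
```

View pics/c2.png

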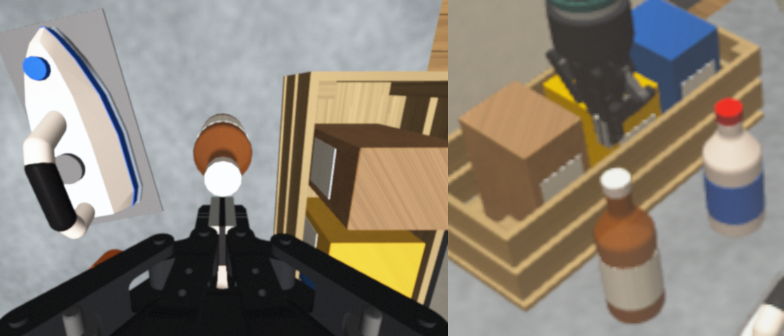

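The wrist view shows the closed fingertips right over the white cap, at z about 250 with the TCP at 268. The cap centre measures (651,245,200). I'll lower 18 mm, which leaves the tips 31 mm above the cap, and hold there.

Request:
send_rows --series '[[0,[0,0.05,-0.15],[0,0,0]],[0,[0,0,-0.15],[0,0,0]],[0,[0,0,0],[0,0,0]],[0,[0,0,0],[0,0,0]],[0,[0,0,0],[0,0,0]],[0,[0,0,0],[0,0,0]],[0,[0,0,0],[0,0,0]],[0,[0,0,0],[0,0,0]]]'

```text
clock: 2.88
eef_pos: [650.0, 246.1, 250.1]
tool_rot: [3.142, -0.0, 1.571]
force: [-0.7, -0.3, 0.1]
width: -0.1
gripper_force: 0.0
```

Request:
send_rows --series '[[0,[0,0,0],[0,0,0]],[0,[0,0,0],[0,0,0]],[0,[0,0,0],[0,0,0]],[0,[0,0,0],[0,0,0]],[0,[0,0,0],[0,0,0]],[0,[0,0,0],[0,0,0]],[0,[0,0,0],[0,0,0]],[0,[0,0,0],[0,0,0]]]'

```text
clock: 3.88
eef_pos: [650.0, 246.1, 250.0]
tool_rot: [3.142, -0.0, 1.571]
force: [-0.5, -0.1, 0.0]
width: -0.3
gripper_force: 0.0
```

Request:
send_rows --series '[[0,[0,0,0],[0,0,0]],[0,[0,0,0],[0,0,0]],[0,[0,0,0],[0,0,0]],[0,[0,0,0],[0,0,0]],[0,[0,0,0],[0,0,0]],[0,[0,0,0],[0,0,0]],[0,[0,0,0],[0,0,0]],[0,[0,0,0],[0,0,0]]]'

```text
clock: 4.88
eef_pos: [650.0, 246.0, 250.0]
tool_rot: [3.142, -0.0, 1.571]
force: [-0.2, 0.9, -0.8]
width: 0.3
gripper_force: 0.0
```

Request:
send_rows --series '[[0,[0,0,0],[0,0,0]],[0,[0,0,0],[0,0,0]],[0,[0,0,0.4],[0,0,0]],[0,[0,0,0.4],[0,0,0]],[0,[-0.5,0.2,0],[0,0,0]],[0,[-0.6,0.25,0],[0,0,0]],[0,[-0.6,0.3,0],[0,0,0]],[0,[-0.6,0.25,0],[0,0,0]]]'

```text
clock: 5.88
eef_pos: [510.8, 306.8, 298.2]
tool_rot: [3.141, -0.001, 1.571]
force: [-0.0, 0.5, -0.6]
width: -0.2
gripper_force: 0.0
```

Request:
send_rows --series '[[0,[-0.5,0.2,0],[0,0,0]],[0,[-0.5,0.2,0],[0,0,0]],[0,[-0.35,0.1,0],[0,0,0]],[0,[0,0,-0.5],[0,0,0]],[0,[0,0,-0.5],[0,0,0]],[0,[0,0,-0.5],[0,0,0]],[0,[0,0,-0.5],[0,0,0]],[0,[0,0,0],[0,0,0]]]'

```text
clock: 6.88
eef_pos: [430.1, 334.8, 176.3]
tool_rot: [-3.138, 0.003, 1.57]
force: [-0.4, 0.2, -0.3]
width: -0.2
gripper_force: 0.0
```

Run:
```python
from h import *
s=sensors.read_state(); print(s['eef_pos'])
d=snap('wrist','w3'); P=world(d); c=d['img'].astype(int)
m=(np.hypot(P[...,0]-431,P[...,1]-337)<30)&(P[...,2]>70)&(P[...,2]<84)&(c[...,2]-c[...,0]>80); q=P[m]
print(m.sum(),((q.min(0)+q.max(0))/2).round(1),q.mean(0),np.ptp(q,axis=0))
```

```text
[430.10264497 334.78277109 176.29442373]
1287 [431.5 337.1  76.6] [431.2751143  337.47651549  77.1375752 ] [25.97507069 26.9199171   5.35711213]
```

View pics/w3.png

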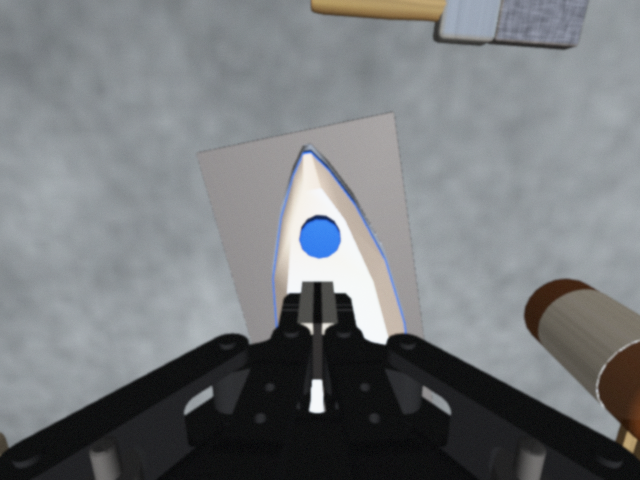

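The wrist view shows the blue cap at pixel (320,237), just ahead of the fingertips. It measures (431,337,77), so I'll lower about 46 mm and hold.

Request:
send_rows --series '[[0,[0,0.05,-0.25],[0,0,0]],[0,[0,0,-0.25],[0,0,0]],[0,[0,0,-0.25],[0,0,0]],[0,[0,0,0],[0,0,0]],[0,[0,0,0],[0,0,0]],[0,[0,0,0],[0,0,0]],[0,[0,0,0],[0,0,0]],[0,[0,0,0],[0,0,0]]]'

```text
clock: 7.92
eef_pos: [431.1, 339.2, 133.3]
tool_rot: [3.141, -0.0, 1.571]
force: [0.4, -1.1, -0.7]
width: -0.0
gripper_force: 0.0
```

Request:
send_rows --series '[[0,[0,0,0],[0,0,0]],[0,[0,0,0],[0,0,0]],[0,[0,0,0],[0,0,0]],[0,[0,0,0],[0,0,0]],[0,[0,0,0],[0,0,0]],[0,[0,0,0],[0,0,0]],[0,[0,0,0],[0,0,0]],[0,[0,0,0],[0,0,0]]]'

```text
clock: 8.93
eef_pos: [431.0, 339.0, 133.0]
tool_rot: [-3.142, -0.0, 1.571]
force: [0.5, -0.2, -0.1]
width: 0.2
gripper_force: 0.0
```

Request:
send_rows --series '[[0,[0,0,0],[0,0,0]],[0,[0,0,0],[0,0,0]],[0,[0,0,0],[0,0,0]],[0,[0,0,0],[0,0,0]],[0,[0,0,0],[0,0,0]],[0,[0,0,0],[0,0,0]],[0,[0,0,0],[0,0,0]],[0,[0,0,0],[0,0,0]]]'

```text
clock: 9.93
eef_pos: [431.0, 339.0, 133.0]
tool_rot: [3.142, -0.0, 1.571]
force: [-0.1, 0.3, 0.6]
width: -0.2
gripper_force: 0.0
```

Request:
send_rows --series '[[0,[0,0,0],[0,0,0]],[0,[0,0,0],[0,0,0]],[0,[0,0,0],[0,0,0]],[0,[0,0,0.4],[0,0,0]],[0,[0,0,0.6],[0,0,0]],[0,[0,0,0.6],[0,0,0]],[0,[0,0,0.4],[0,0,0]],[0,[0,0,0],[0,0,0]]]'

```text
clock: 10.92
eef_pos: [432.0, 339.8, 254.8]
tool_rot: [3.138, -0.003, 1.571]
force: [-0.0, -0.4, -0.5]
width: 0.1
gripper_force: 0.0
```

Request:
send_rows --series '[[0,[0,-0.5,0],[0,0,0]],[0,[0,-0.6,0],[0,0,0]],[0,[0,-0.6,0],[0,0,0]],[0,[0,-0.6,0],[0,0,0]],[0,[0,-0.6,0],[0,0,0]],[0,[0,-0.6,0],[0,0,0]],[0,[0,-0.6,0],[0,0,0]],[0,[0,-0.6,0],[0,0,0]]]'

```text
clock: 11.92
eef_pos: [430.2, 55.7, 252.0]
tool_rot: [-3.14, 0.0, 1.571]
force: [0.4, 0.4, -0.2]
width: 0.1
gripper_force: 0.0
```

Request:
send_rows --series '[[0,[0,-0.6,0],[0,0,0]],[0,[0.1,-0.6,0],[0,0,0]],[0,[0,-0.6,0],[0,0,0]],[0,[0,-0.6,0],[0,0,0]],[0,[0,-0.6,0],[0,0,0]],[0,[0,-0.6,0],[0,0,0]],[0,[0,-0.4,0],[0,0,0]],[0,[0,0,0],[0,0,0]]]'

```text
clock: 12.92
eef_pos: [436.1, -184.6, 251.9]
tool_rot: [-3.14, 0.0, 1.567]
force: [-1.0, 0.2, -0.5]
width: -0.1
gripper_force: 0.0
```

Request:
send_rows --series '[[0,[0,0,-0.5],[0,0,0]],[0,[0,0,-0.5],[0,0,0]],[0,[0,0,-0.4],[0,0,0]],[0,[0,0,0],[0,0,0]],[0,[0,0,0],[0,0,0]]]'

```text
clock: 13.55
eef_pos: [437.4, -182.3, 169.4]
tool_rot: [3.141, -0.0, 1.572]
force: [0.8, 0.3, -0.3]
width: 0.1
gripper_force: 0.0
```

Run:
```python
from h import *
s=sensors.read_state(); print(s['eef_pos'],s['force'])
d=snap('wrist','w4'); P=world(d); c=d['img'].astype(int)
m=(np.hypot(P[...,0]-440,P[...,1]+186)<30)&(P[...,2]>54)&(P[...,2]<68)&(c[...,1]-c[...,0]>60); q=P[m]
print(m.sum(),((q.min(0)+q.max(0))/2).round(1),q.mean(0),np.ptp(q,axis=0))
```

```text
[ 437.35949031 -182.34997683  169.40329472] [ 0.78962744  0.34360114 -0.34467091]
1971 [ 440.2 -186.7   60.4] [ 440.3478594  -186.18828311   61.08468132] [35.00705361 34.18010012  7.42850637]
```

View pics/w4.png

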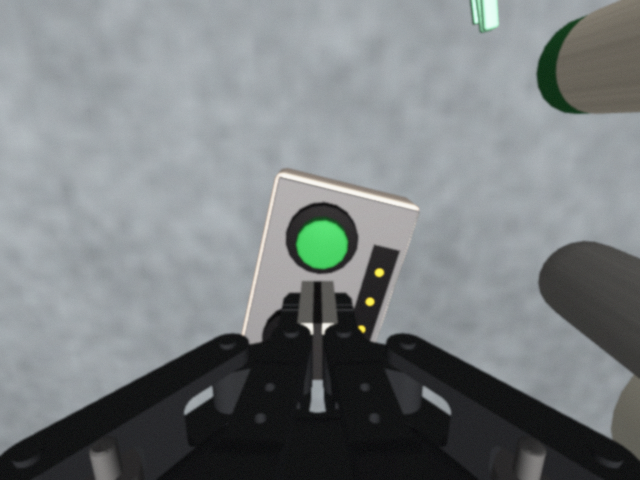

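The wrist view shows the green button at pixel (322,244), measured at (440,-186,61). The fingertips are a few mm off it in x and y. I'll correct that and descend to just above it.

Request:
send_rows --series '[[0,[0.05,-0.07,-0.3],[0,0,0]],[0,[0,0,-0.5],[0,0,0]],[0,[0,0,-0.4],[0,0,0]],[0,[0,0,-0.1],[0,0,0]],[0,[0,0,0],[0,0,0]],[0,[0,0,0],[0,0,0]]]'

```text
clock: 14.35
eef_pos: [440.8, -187.5, 92.1]
tool_rot: [3.14, 0.001, 1.571]
force: [1.3, -0.0, -0.2]
width: -0.3
gripper_force: 0.0
```

Request:
send_rows --series '[[0,[0,0,-0.05],[0,0,0]],[0,[0,0,-0.05],[0,0,0]],[0,[0,0,-0.05],[0,0,0]],[0,[0,0,0],[0,0,0]],[0,[0,0,0],[0,0,0]]]'

```text
clock: 14.98
eef_pos: [440.0, -187.1, 81.9]
tool_rot: [-3.141, -0.0, 1.571]
force: [-0.3, 0.4, 0.6]
width: -0.0
gripper_force: 0.0
```

Request:
send_rows --series '[[0,[0,0,-0.05],[0,0,0]],[0,[0,0,-0.05],[0,0,0]],[0,[0,0,0],[0,0,0]],[0,[0,0,0],[0,0,0]]]'

```text
clock: 15.48
eef_pos: [440.2, -187.2, 76.1]
tool_rot: [3.141, 0.0, 1.571]
force: [-0.4, -0.2, 2.6]
width: -0.0
gripper_force: 1.7
```

Request:
send_rows --series '[[0,[0,0,-0.03],[0,0,0]],[0,[0,0,0],[0,0,0]],[0,[0,0,0],[0,0,0]]]'

```text
clock: 15.85
eef_pos: [440.2, -187.3, 74.3]
tool_rot: [3.141, 0.0, 1.571]
force: [0.3, 0.2, 4.7]
width: -0.1
gripper_force: 2.2
```

Request:
send_rows --series '[[0,[0,0,-0.04],[0,0,0]],[0,[0,0,0],[0,0,0]],[0,[0,0,0],[0,0,0]],[0,[0,0,0],[0,0,0]]]'

```text
clock: 16.35
eef_pos: [440.3, -187.3, 73.4]
tool_rot: [3.14, 0.0, 1.571]
force: [-3.4, 1.2, 23.5]
width: 0.3
gripper_force: 11.6
```

The force jumped to 23 N, so the button is on its stop. I'll let it come up and retreat.

Request:
send_rows --series '[[0,[0,0,0.1],[0,0,0]],[0,[0,0,0.2],[0,0,0]],[0,[0,0,0.5],[0,0,0]],[0,[0,0,0.6],[0,0,0]],[0,[0,0,0.6],[0,0,0]],[0,[0,0,0.5],[0,0,0]],[0,[0,0,0],[0,0,0]],[0,[0,0,0],[0,0,0]]]'

```text
clock: 17.35
eef_pos: [439.3, -186.8, 221.3]
tool_rot: [-3.14, -0.001, 1.571]
force: [-0.9, 0.1, -0.9]
width: 0.0
gripper_force: 0.0
```

Run:
```python
from h import *
s=sensors.read_state(); print(s['eef_pos'],s['force'])
d=snap('wrist','w5'); P=world(d); c=d['img'].astype(int)
m=(np.hypot(P[...,0]-440,P[...,1]+186)<30)&(P[...,2]>45)&(P[...,2]<68)&(c[...,1]-c[...,0]>60)
print(np.median(P[m][:,2]))
e=snap('scene','e'); D=np.abs(e['img'].astype(int)-cv2.imread('pics/scene.png')[:,:,::-1]).sum(-1)>90
n,_,st,_=cv2.connectedComponentsWithStats(D.astype(np.uint8)); print(st[1:][st[1:,4]>25])
```

```text
[ 439.28509663 -186.79513094  221.25537947] [-0.91467357  0.11461199 -0.94895146]
61.08317774899871
[[ 272    0   23   28  335]
 [ 236    0  127  190 8594]
 [ 374    0    9   15   58]
 [ 220    2   59  121 3433]
 [ 369   48   30   44  593]
 [ 341   65    5   16   69]
 [ 342   82    3   17   38]
 [ 348   85   16    7   48]
 [ 366   89   12   21  111]
 [ 279  184   38   78 1780]]
```

View pics/e.png

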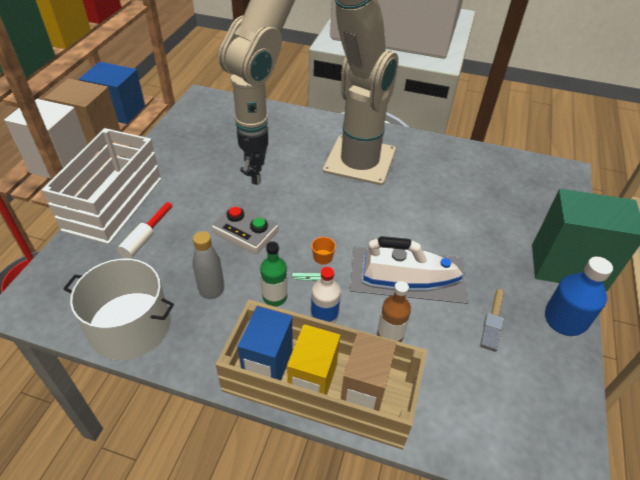

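The scene is unchanged apart from the arm. The button is back up at 61 mm and nothing else moved, so I'm handing in.

```bash
python3 -c "
from cell import ctrl
print(ctrl.finish_job())"
```

```text
the job is handed in; nothing more can be done
None
```

I pointed at the amber cap and then the iron's filler cap for about three seconds each, pressed the green button to its stop and saw it back up; the last picture shows nothing else moved, and the job is handed in (the hand-in returned no verdict).

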